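Set out the microscope service kit on the bench mat

TASK

Set out the microscope service kit on the dark mat: the red-capped bottle on the ring in front of the canister (on the robot's side of it), the green-capped bottle on the ring in front of the yellow carton, the grey carton between the two bottles, filling the printed rectangle lengthwise, and the white carton centred on top of the grey one, lying the same way. Keep the bottles upright and leave the canister, the yellow carton and the timer where they stand.

Things in the scene. Friction and masses are not known exactly. Their poses are not given: they have to be found in the camera images.
- mat: dark mat, fixed, 114 (x) by 190 (y) by 3 mm thick, origin at the centre of its underside; x points away from the robot (turned at most 7 degrees), y left along its length. Flat white marks in the row nearer the robot, at mat x = -22 mm: rings, 45 mm across, at y = +70 and -70 mm; between them at y = 0 a rectangle, 67 mm in x (long side) by 52 mm in y
- canister: loose round screw-cap canister, cream top half, black lower half, 35 mm diameter, 61 mm high, origin at the centre of the underside, z up; stands at the left or the right end of the mat's far row (mat x = +34 mm, y = +70 or -70 mm); must stay there
- yellow_carton: loose yellow carton, 38 x 45 x 62 mm high, origin at the centre of the underside, z up; stands at the other end of the mat's far row; must stay there
- grey_carton: loose grey-blue carton, 46 mm in its x, 61 mm in its y, 50 mm high, origin at the centre of the underside, z up; starts on the desk on the robot's side of the mat, its long axis (y) roughly along the world y axis; grasp across the 46 mm side; about 0.05 kg
- white_carton: loose small white carton, 31 mm in its x, 51 mm in its y, 34 mm high, origin at the centre of the underside, z up; starts on the desk, its long axis (y) roughly along the world y axis; grasp across the 31 mm side; about 0.04 kg
- timer: loose white bench timer standing on the desk among the kit, 26 mm in x, 62 mm in y, 52 mm high, origin at the centre of the underside, z up; not part of the kit, must stay where it stands
- red_bottle: loose white bottle with a red cap, round, 38 mm diameter to 50 mm height, 72 mm high with the 24 mm cap, origin at the centre of the underside, z up; about 0.07 kg
- green_bottle: loose white bottle with a green cap, round, 38 mm diameter to 50 mm height, 72 mm high with the 24 mm cap, origin at the centre of the underside, z up; about 0.07 kg
Mind the look-alikes: they are no part of the job. Leave any purple or turquoise look-alike of the red_bottle alone.

How it is judged (in metres and radians):
At the end, for the whole second after the job is handed in: Grey carton in the rectangle, white carton on top of it, red bottle in front of the canister, green in front of the yellow carton: each within 14 mm of its mark in x and y (white: of the grey carton's centre), cartons within 15 degrees, all upright within 0.1 rad and at rest (((y of canister in the frame of mat above 0 m and x of red_bottle in the frame of mat between -0.036 and -0.008 m and y of red_bottle in the frame of mat between 0.056 and 0.084 m and x of green_bottle in the frame of mat between -0.036 and -0.008 m and y of green_bottle in the frame of mat between -0.084 and -0.056 m) or (y of canister in the frame of mat below 0 m and x of red_bottle in the frame of mat between -0.036 and -0.008 m and y of red_bottle in the frame of mat between -0.084 and -0.056 m and x of green_bottle in the frame of mat between -0.036 and -0.008 m and y of green_bottle in the frame of mat between 0.056 and 0.084 m)) and x of grey_carton in the frame of mat between -0.036 and -0.008 m and y of grey_carton in the frame of mat between -0.014 and 0.014 m and x of white_carton in the frame of grey_carton between -0.014 and 0.014 m and y of white_carton in the frame of grey_carton between -0.014 and 0.014 m and z of red_bottle in the frame of mat between -0.001 and 0.009 m and angle between each of red_bottle, green_bottle, grey_carton, white_carton's own z axis and vertical below 0.1 rad and z of green_bottle in the frame of mat between -0.001 and 0.009 m and z of grey_carton in the frame of mat between -0.001 and 0.009 m and z of white_carton in the frame of grey_carton between 0.046 and 0.056 m and angle between the y axis of grey_carton and the x axis of mat, either way round below 0.26 rad and angle between the y axis of white_carton and the y axis of grey_carton, either way round below 0.26 rad and linear speed of each of red_bottle, green_bottle, grey_carton, white_carton below 0.02 m/s); the robot touches nothing.
It fails at once if the canister is shifted by more than 20 mm (distance of canister from where it was at the start of the episode above 0.02 m).
It fails at once if the yellow carton is shifted by more than 20 mm (distance of yellow_carton from where it was at the start of the episode above 0.02 m).
It fails at once if the timer is shifted by more than 20 mm (distance of timer from where it was at the start of the episode above 0.02 m).
It fails at once if a bottle is tipped over (more than 0.5 rad) (angle between any of red_bottle, green_bottle's own z axis and vertical above 0.5 rad).
It also fails if it takes over 99 s, if anything falls off the work surface, if the arm or the gripper's body presses on something with over 40 N, if the wrist force passes 120 N, or if a joint passes its speed limit or range.

ROBOT

A 6-joint arm with a two-finger parallel gripper is mounted at the origin on a cart in front of the work surface, level with it; the furniture and walls round the work are solid. World frame = base frame: x ahead of the robot, y to its left, z up, the work surface at z = 0. Lengths are in m, angles in degrees, forces in N, time in s.
With the tool pointing down it reaches from about 0.3 to 0.75 m from the base axis. Payload 8.5 kg.
Tool frame: the origin (TCP) lies midway between the tips of the shut fingers; the grasp point (between the pads) lies 19 mm behind it; z points along the fingers, y is the line along which they close (so a half turn about z gives the same grasp; the last joint's range is limited). The gripper opens to 85 mm and grips with 20 to 120 N. Pads are 22 mm wide; open, the fingers measure 114 mm over their backs; the gripper's body (76 mm by 85 mm) begins 54 mm behind the grasp point. The pads swing forward as they close: fully open they stand 13 mm farther back than shut.
Start: joints at [50.804, 21.807, 74.336, -0, 83.858, -12.336], TCP at [0.248, 0.491, 0.197] pointing down, gripper open.
Joint ranges: [-178.18, 178.18], [-50.72, 133.34], [12.68, 142.11], [-81.47, 261.47], [9.98, 163.14], [-165.26, 165.26]. Speed limits (degrees/s): [136.94, 136.94, 180, 180, 180, 180].

INTERFACE

Orientations are given as a 3x3 rotation matrix whose columns are the frame's x, y, z axes.
In Python, from rig import monitor, optics, close_job, models gives the robot as it stands.
- The arm moves only by the tool step_arm, never from a script. Its arguments are lists of equal length, an entry for each row: "fingers": the closure, from -1 (fully open) to 1 (shut); "travel": the shift along the tool's x, y, z scaled (see below), a list of three; "twist": the turn about the tool's z scaled (see below). In form: {"fingers": [fingers, ...], "travel": [[tx, ty, tz], ...], "twist": [twist, ...]}. A call has 1 to 10 rows; each row shifts and turns the commanded pose from where the row before left it, along the tool's axes as they then stand; what a row does not reach is not made up. The controller multiplies each number of a shift by 100 mm and each number of a turn by pi rad. A row lasts 1/8 s, in which the tool goes at most 62.5 mm and 10.7 degrees, less where a joint would pass 70% of its speed; a pose out of reach is approached as far as the arm can. A call with a number of a shift or a turn outside -1 to 1 is refused whole. A call with a gripper value outside its range is refused whole. The fingers move at their own pace and stop on an object; "force" is the grip in N (left out, the last holds). Time passes only in rows, so rows that do not move let the fingers close. It gives the time, the measured TCP pose, the force, the opening and the grip force at its end, in the units of the state.
- monitor.observe(): the state, without advancing time (a new reading comes with each control period).
- optics.get_image(name): name is "side" or "top"; returns (picture, depth): 400x640x3 uint8, blue, green, red; 400x640 float32, m along the optical axis (not along the pixel's ray), 0 where there is no reading.
- optics.get_calibration(name): a dict with "vertical_fov" (degrees; the focal length in pixels is half the picture's height over the tangent of half this angle, whatever the lens; pixels are square), "cx", "cy" (the principal point, pixels), "distortion" ([k1, k2, p1, p2, k3] as OpenCV has them; the pictures are not rectified), "world_from_camera" (4x4, takes a point from camera to world coordinates). Camera axes: x right, y up, looking along -z (the intrinsics and any distortion apply to the point x, -y, -z); pixel columns grow to the right and rows downward; lengths in m; the calibration is good to about 2 mm. A picture is of the moment at which its call begins. get_calibration takes no time and is no camera call.
- close_job(): hands the job in; it is judged then, once.
Trained networks look in the newest picture that a camera, given by its name, has taken for a name from the list of things; names that differ only in an ending like _2 or _b are one class to them, and where a whole thing is asked for, a point or a joint stands for the part that bears it (a point fixed in the world has none). Each returns a list of dicts, best first, with "confidence" (0 to 1); they miss things now and then, are a little off and sometimes report something else, mostly with a low value. They report only what shows in the picture. A call takes as long as a camera call. They do not tell look-alikes from the thing itself.
- models.trace(camera, query): "mask" (400x640 bool, what is visible of it) and "point" ([column, row] in pixels, amid what is visible of it).
- models.landmark_of(camera, query): "point" ([column, row] in pixels: a listed point, or the origin of a listed thing).
The state is a dict: "time_s": time; "q": joint angles; "qvel": joint speeds; "joint_efforts": joint torques, N m; "position": TCP position; "tool_rot": TCP orientation; "ft_force": force on the tool from outside, world axes, zero at the start; "wrist_torque": the same for the moment, N m; "grip_width": finger opening in m; "gripper_force": force on a finger pad.
Only numpy, scipy, OpenCV 4.12 (cv2) and the standard library are available. Lean on these libraries where they do the work, as an engineer would, in place of code of your own. Each camera call takes 0.05 s, during which the arm holds its last target. There are 200 camera calls.

## Working session

There is one attempt and no reset: what is moved stays moved. The work goes in short steps, Python scripts to look and compute and a tool call to move; the robot and the scene stay as the last step left them, time stands still between calls to the robot, and variables do not carry over. Pictures are saved under pics/ and viewed, at most 14 in all, crops included, and the job is handed in when it is done.

Besides the shell and the picture viewer there is one more tool, called after "Request:" by a JSON object that holds its "method" and its "body", one argument or row to a line. step_arm: Moves the arm, as the interface text tells. Its arguments: {"type":"object","properties":{"fingers":{"type":"array","items":{"type":"number"}},"travel":{"type":"array","items":{"type":"array","items":{"type":"number"}}},"twist":{"type":"array","items":{"type":"number"}},"force":{"type":"number"}},"required":["fingers","travel","twist"]}

```bash
mkdir -p pics
cat > h.py <<'E'
import numpy as np, cv2
from rig import monitor, optics, models
def cal(n):
    c=optics.get_calibration(n); f=200/np.tan(np.radians(c["vertical_fov"])/2)
    K=np.array([[f,0,c["cx"]],[0,f,c["cy"]],[0,0,1]]); return K,np.array(c["distortion"]),np.array(c["world_from_camera"])
def cloud(n,depth):
    K,d,T=cal(n); h,w=depth.shape
    uv=np.stack(np.meshgrid(np.arange(w),np.arange(h)),-1).reshape(-1,1,2).astype(np.float64)
    p=cv2.undistortPoints(uv,K,d).reshape(h,w,2)
    P=np.stack([p[...,0]*depth,-p[...,1]*depth,-depth],-1)
    return P@T[:3,:3].T+T[:3,3]
E
python3 - <<'E'
from h import *
for n in("top","side"):
    im,d=optics.get_image(n); cv2.imwrite(f"pics/{n}0.png",im); np.savez(f"{n}0.npz",im=im,d=d)
    K,D,T=cal(n); print(n,K[0,0],D,T.round(3).tolist())
    W=cloud(n,d)
    for q in("mat","canister","yellow_carton","grey_carton","white_carton","timer","red_bottle","green_bottle"):
        for r in models.trace(n,q):
            if r["confidence"]<.3: continue
            m=r["mask"]&(d>0); p=W[m]; z=np.percentile(p[:,2],97); t=p[p[:,2]>z-.006]
            c,s,a=cv2.minAreaRect((t[:,:2]*1000).astype(np.float32))
            print(q,round(r["confidence"],2),np.round(r["point"]),"ztop %.3f"%z,np.round(c,1),np.round(s,1),round(a,1))
s=monitor.observe();print(s)
E
```

```text
top 365.1046941371146 [-0.0515954  0.         0.         0.         0.       ] [[0.144, 0.966, -0.214, 0.368], [-0.99, 0.139, -0.038, 0.057], [-0.007, 0.217, 0.976, 0.879], [0.0, 0.0, 0.0, 1.0]]
mat 0.58 [289. 188.] ztop 0.006 [582.  178.4] [120.  192.5] 2.2
canister 0.83 [314. 170.] ztop 0.065 [615.  110.4] [32.2 33.3] 52.9
yellow_carton 0.62 [260. 166.] ztop 0.067 [615.6 251.1] [42.  35.7] 85.4
grey_carton 0.89 [238. 241.] ztop 0.052 [422.  265.5] [43.7 61. ] 8.3
white_carton 0.81 [308. 228.] ztop 0.036 [478.3 111.1] [49.3 30.3] 72.6
timer 0.66 [282. 246.] ztop 0.053 [425.7 160. ] [57.8 11.3] 80.3
red_bottle 0.81 [264. 221.] ztop 0.073 [481.  216.4] [20.3 20.7] 57.2
red_bottle 0.8 [416. 157.] ztop 0.073 [ 689.6 -127.9] [21.5 21.2] 49.3
red_bottle 0.64 [343. 227.] ztop 0.073 [504.4  26.7] [20.8 20.3] 7.1
green_bottle 0.6 [321. 250.] ztop 0.074 [431.2  65.8] [19.9 19.8] 8.1
side 390.25650538083124 [0.03196358 0.         0.         0.         0.        ] [[0.901, 0.371, -0.226, 0.359], [-0.434, 0.752, -0.496, -0.355], [-0.014, 0.544, 0.839, 0.748], [0.0, 0.0, 0.0, 1.0]]
mat 0.58 [312.
[... 671 characters left out ...]
e+01]), 'qvel': array([ 3.31967185e-02,  1.62319713e-05, -1.72977014e-02,  1.02112124e-01,
       -6.26321970e-02,  1.36823391e-02]), 'joint_efforts': array([-9.43593623e-04, -4.48325336e+01, -2.31453341e+01, -2.34782210e-04,
        7.43791479e-04, -2.49982946e-05]), 'position': array([0.24849063, 0.49064437, 0.19723917]), 'tool_rot': array([[-8.92110249e-01,  4.51817778e-01,  6.78991722e-06],
       [ 4.51817778e-01,  8.92110249e-01, -1.02250680e-05],
       [-1.06772222e-05, -6.05408264e-06, -1.00000000e+00]]), 'ft_force': array([ 0.17256787, -0.05807086,  0.7360296 ]), 'wrist_torque': array([-0.00138287,  0.05295022,  0.00634071]), 'gripper_force': 0.0, 'grip_width': 0.08498311828919491}
```

View pics/top0.png

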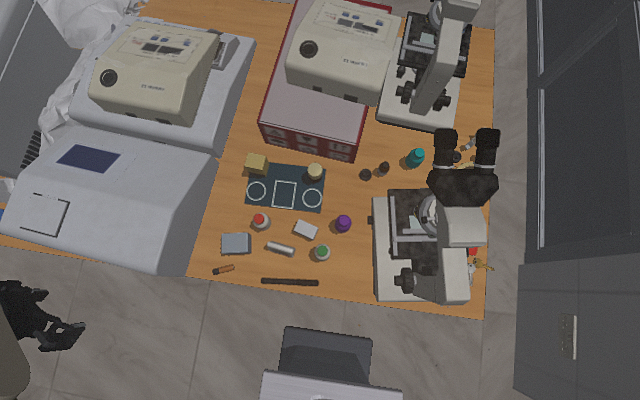

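View pics/side0.png

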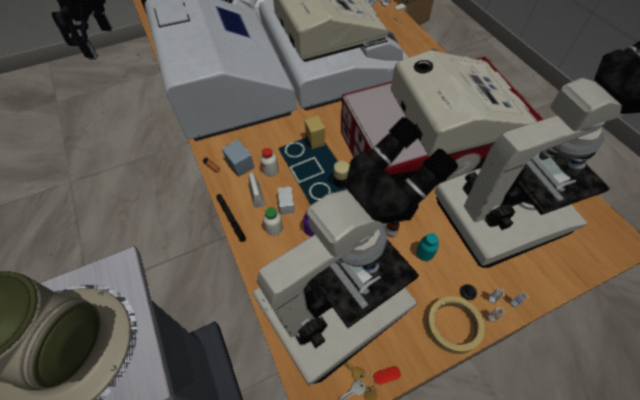

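Run:
```python
from h import *
H=np.full((60,60),-1.)
for n in("top","side"):
    z=np.load(n+"0.npz"); im,d=z["im"],z["d"]; W=cloud(n,d); p=W[d>0]
    i=((p[:,0]-.1)/.03).astype(int); j=((p[:,1]+.45)/.03).astype(int)
    ok=(p[:,0]>.1)&(p[:,1]>-.45)&(i<25)&(j<36)
    np.maximum.at(H,(i[ok],j[ok]),p[ok,2])
    # mat
    mat=[r for r in models.trace(n,"mat")][0]["mask"]
    hull=cv2.fillConvexPoly(np.zeros(d.shape,np.uint8),cv2.convexHull(np.argwhere(mat)[:,::-1].astype(np.int32)),1)>0
    g=cv2.cvtColor(im,cv2.COLOR_BGR2GRAY)
    K,D,T=cal(n)
    # intersect rays with z=3mm; resample mat into a rectified 1mm/px... 0.5mm image
    xs=np.arange(.50,.67,.0005); ys=np.arange(.06,.30,.0005)
    X,Y=np.meshgrid(xs,ys,indexing="ij"); P=np.stack([X,Y,0*X+.003],-1).reshape(-1,3)
    C=(P-T[:3,3])@T[:3,:3]; C=C*[1,-1,-1]
    uv=cv2.projectPoints(C,np.zeros(3),np.zeros(3),K,D)[0].reshape(*X.shape,2).astype(np.float32)
    R=cv2.remap(g,uv,None,cv2.INTER_LINEAR).astype(float)
    # template match marks: local white-ness
    B=R-cv2.blur(R,(61,61)); B=np.clip(B,-30,60)
    def score(cx,cy,a):
        c,s=np.cos(a),np.sin(a); t=np.linspace(0,2*np.pi,120)
        pts=[np.c_[-22+21.5*np.cos(t),sg*70+21.5*np.sin(t)] for sg in(1,-1)]
        u=np.linspace(-1,1,40)
        pts+=[np.c_[-22+33*u,0*u+k*25.5] for k in(1,-1)]+[np.c_[-22+k*33+0*u,25.5*u] for k in(1,-1)]
        p=np.concatenate(pts)/1000; q=np.c_[cx+c*p[:,0]-s*p[:,1],cy+s*p[:,0]+c*p[:,1]]
        return cv2.remap(B.astype(np.float32),((q[:,1]-.06)/.0005).astype(np.float32),((q[:,0]-.5)/.0005).astype(np.float32),cv2.INTER_LINEAR).mean()
    best=max((score(cx,cy,np.radians(a)),cx,cy,a) for cx in np.arange(.57,.596,.001) for cy in np.arange(.165,.192,.001) for a in np.arange(-7,7.1,.5))
    print(n,best)
print("rows x from .1, cols y from .45 down; cm")
print("      ",*["%3d"%round(-45+3*j+1.5) for j in range(36)][::-1])
for i in range(25): print("%.2f"%(.115+.03*i),*["%3d"%round(100*H[i,j]) for j in range(36)][::-1])
```

```text
top (np.float32(50.51161), np.float64(0.582), np.float64(0.17900000000000002), np.float64(1.0))
side (np.float32(42.750156), np.float64(0.584), np.float64(0.17700000000000002), np.float64(1.0))
rows x from .1, cols y from .45 down; cm
        62  58  56  52  50  46  44  40  38  34  32  28  26  22  20  16  14  10   8   4   2  -2  -4  -8 -10 -14 -16 -20 -22 -26 -28 -32 -34 -38 -40 -44
0.12 -74 -74 -74 -74 -74 -74 -74 -74 -74 -74 -74 -74 -74 -74 -74   1   0   0   0   1   1  16  15   0   0   0   0 -66 -74 -74 -74 -74 -74 -74 -74 -74
0.15 -74 -74 -74 -74 -74 -74 -74 -74 -74 -74 -74 -74 -74 -74 -74   0   1   0   0   0   1   0   0   0   0   0   0 -74 -74 -74 -74 -74 -74 -74 -74 -74
0.17 -74 -74 -74 -74 -74 -74 -74 -74 -74 -74 -74 -74 -74 -74 -74 -65 -65 -65 -65 -65 -64 -65 -65 -64 -65 -65 -64 -74 -74 -74 -74 -74 -74 -74 -74 -74
0.21 -74 -74 -74 -74 -74 -74  35 -74  50  52 -74 -74 -74 -74 -74 -74 -74 -74 -74 -74 -74 -74 -74 -74 -74 -74 -74 -74 -74 -74 -74 -74 -74 -74 -74 -74
0.23 -74 -74 -74 -74 -74  40  35  48  50  50 -74 -74 -74 -74 -74 -74 -74 -74 -74 -74 -74 -74 -74 -74 -74 -74 -74 -74 -
[... 2367 characters left out ...]
 13  13  13  13  13  13  13  13   0   0   0   5   7   0   0   2   3   5   5   0 -100 -100 -100
0.74 -100  23  23  23  23  23  23  23  23  12  12   0  13  13  13  13  13  13  22  22  23  22   0   0   0   0   0   0   1   5   5   4   0 -75 -100 -100
0.77 -100  22  22  22  22  22  22  22  21  12  12   0  13  13  23  23  23  23  23  23  24  23   6   6  29  29  11   6   6   4   5   0   0 -74 -100 -100
0.80  16  21  21  21  21  21  21  21  20  15  11   0  12  13  23  23  23  23  23  24  24  24  12  13  29  29  13  11   6   0   4   0   0 -74 -74 -100
0.83 -100  19  20  20  20  20  20  20  19  15  10   0 -100  13  23  24  24  24  24  24  24  24  12  13  29  29  13  11   7   0   0   0   0 -74 -75 -100
```

```bash
cat > plan.py <<'E'
# waypoint: (x,y,z mm, psi deg or None, max step mm); prints travel/twist rows in groups; starts from measured pose
from h import *
import json
def plan(wps,start=None):
    s=monitor.observe(); p=np.array(s["position"])*1000; ty=np.array(s["tool_rot"])[:,1]; psi=np.degrees(np.arctan2(ty[0],ty[1]))
    if start: p=np.array(start[:3],float); psi=start[3]
    print("start",p.round(1),round(psi,2))
    for x,y,z,a,st in wps:
        T=[];W=[]
        if a is not None:
            n=int(np.ceil(abs(a-psi)/9)); 
            for k in range(n):
                t=round((a-psi)/180/(n-k),3); W.append(t); T.append([0,0,0]); psi+=t*180
        r=np.radians(psi); X=np.array([-np.cos(r),np.sin(r),0]); Y=np.array([np.sin(r),np.cos(r),0]); g=np.array([x,y,z])
        n=int(np.ceil(np.linalg.norm(g-p)/st))
        for k in range(n):
            d=(g-p)/(n-k)/100; t=[round(float(v),3) for v in(d@X,d@Y,-d[2])]
            p=p+100*(t[0]*X+t[1]*Y-np.array([0,0,t[2]])); T.append(t); W.append(0)
        print(len(T),json.dumps(T),W)
    print("end",p.round(1),round(psi,2))
E
python3 -c "
from plan import *
plan([(248,491,275,None,40),(421.7,264.1,275,81.1,50),(421.7,264.1,90,None,50),(421.7,264.1,9,None,28)])"
```

```text
start [248.5 490.6 197.2] 26.86
2 [[0.003, 0.001, -0.389], [0.003, 0.0, -0.389]] [0, 0]
13 [[0, 0, 0], [0, 0, 0], [0, 0, 0], [0, 0, 0], [0, 0, 0], [0, 0, 0], [0, 0, 0], [-0.419, 0.227, 0.0], [-0.419, 0.227, 0.0], [-0.418, 0.227, 0.0], [-0.419, 0.227, 0.0], [-0.418, 0.227, 0.0], [-0.419, 0.227, 0.0]] [np.float64(0.043), np.float64(0.043), np.float64(0.043), np.float64(0.043), np.float64(0.043), np.float64(0.043), np.float64(0.043), 0, 0, 0, 0, 0, 0]
4 [[0.0, 0.0, 0.463], [0.0, 0.0, 0.462], [0.0, 0.0, 0.463], [0.0, 0.0, 0.462]] [0, 0, 0, 0]
3 [[0.0, 0.0, 0.27], [0.0, 0.0, 0.27], [0.0, 0.0, 0.27]] [0, 0, 0]
end [421.7 264.1   9. ] 81.04
```

Request:
{"method": "step_arm", "body": {
  "fingers": [-1, -1, -1, -1, -1, -1, -1],
  "travel": [
    [0, 0, -0.26],
    [0, 0, -0.26],
    [0, 0, -0.26],
    [0, 0, 0],
    [0, 0, 0],
    [0, 0, 0],
    [0, 0, 0]
  ],
  "twist": [0.043, 0.043, 0.043, 0.043, 0.043, 0.043, 0.043]
}}

```text
time_s: 1.88
position: [0.2485, 0.4906, 0.2752]
tool_rot: [[-0.151, 0.988, -0.0], [0.988, 0.151, -0.0], [-0.0, -0.0, -1.0]]
ft_force: [0.7, -0.9, 0.3]
grip_width: 0.0856
gripper_force: 0.0
```

Request:
{"method": "step_arm", "body": {
  "fingers": [-0.5, -0.5, -0.5, -0.5, -0.5, -0.5, -0.5],
  "travel": [
    [-0.42, 0.227, 0],
    [-0.42, 0.227, 0],
    [-0.42, 0.227, 0],
    [-0.42, 0.227, 0],
    [-0.42, 0.227, 0],
    [-0.42, 0.227, 0],
    [0, 0, 0]
  ],
  "twist": [0, 0, 0, 0, 0, 0, 0]
}}

```text
time_s: 2.75
position: [0.4238, 0.2609, 0.275]
tool_rot: [[-0.152, 0.988, -0.0], [0.988, 0.152, -0.0], [-0.0, -0.0, -1.0]]
ft_force: [-0.2, 0.8, -0.3]
grip_width: 0.0641
gripper_force: 0.0
```

```bash
python3 -c "
from plan import *
plan([(421.7,264.1,90,None,50),(421.7,264.1,9,None,28)])
print(monitor.observe()['grip_width'])"
```

```text
start [423.8 260.9 275. ] 81.28
4 [[0.009, -0.004, 0.463], [0.009, -0.004, 0.462], [0.009, -0.004, 0.463], [0.008, -0.004, 0.462]] [0, 0, 0, 0]
3 [[0.0, 0.0, 0.27], [0.0, 0.0, 0.27], [0.0, 0.0, 0.27]] [0, 0, 0]
end [421.7 264.1   9. ] 81.28
0.064093354041377
```

Request:
{"method": "step_arm", "body": {
  "fingers": [-0.5, -0.5, -0.5, -0.5, -0.5],
  "travel": [
    [0.01, -0.004, 0.46],
    [0.01, -0.004, 0.46],
    [0.01, -0.004, 0.46],
    [0.01, -0.004, 0.46],
    [0, 0, 0]
  ],
  "twist": [0, 0, 0, 0, 0]
}}

```text
time_s: 3.38
position: [0.418, 0.2667, 0.0893]
tool_rot: [[-0.157, 0.988, -0.006], [0.988, 0.157, -0.002], [-0.001, -0.006, -1.0]]
ft_force: [-0.5, 0.4, 0.9]
grip_width: 0.0641
gripper_force: 0.0
```

Request:
{"method": "step_arm", "body": {
  "fingers": [-0.5, -0.5],
  "travel": [
    [0, 0, 0],
    [0, 0, 0]
  ],
  "twist": [0, 0]
}}

```text
time_s: 3.62
position: [0.421, 0.2671, 0.0931]
tool_rot: [[-0.156, 0.988, 0.003], [0.988, 0.156, 0.001], [0.001, 0.004, -1.0]]
ft_force: [-0.9, 0.1, -0.3]
grip_width: 0.0641
gripper_force: 0.0
```

Request:
{"method": "step_arm", "body": {
  "fingers": [-0.5, -0.5, -0.5, -0.5, 0.3, 0.3, 0.3, 0.3],
  "travel": [
    [-0.03, 0.01, 0.27],
    [0, 0, 0.27],
    [0, 0, 0.28],
    [0, 0, 0],
    [0, 0, 0],
    [0, 0, 0],
    [0, 0, 0],
    [0, 0, 0]
  ],
  "twist": [0, 0, 0, 0, 0, 0, 0, 0],
  "force": 40
}}

```text
time_s: 4.62
position: [0.4226, 0.2642, 0.0111]
tool_rot: [[-0.156, 0.988, 0.003], [0.988, 0.156, 0.001], [0.0, 0.004, -1.0]]
ft_force: [-1.0, -1.3, 6.3]
grip_width: 0.0443
gripper_force: 40.5
```

```bash
python3 -c "
from plan import *
plan([(421.7,264.1,130,None,40),(561,177.6,130,-1,40),(561,177.6,30,None,40),(561,177.6,14,None,10)])
print(monitor.observe()['grip_width'])"
```

```text
start [422.6 264.2  11.1] 81.03
3 [[0.0, -0.003, -0.396], [0.0, -0.003, -0.396], [0.0, -0.003, -0.397]] [0, 0, 0]
15 [[0, 0, 0], [0, 0, 0], [0, 0, 0], [0, 0, 0], [0, 0, 0], [0, 0, 0], [0, 0, 0], [0, 0, 0], [0, 0, 0], [0, 0, 0], [-0.275, -0.178, 0.0], [-0.276, -0.178, 0.0], [-0.275, -0.178, 0.0], [-0.276, -0.178, 0.0], [-0.275, -0.178, 0.0]] [np.float64(-0.046), np.float64(-0.046), np.float64(-0.045), np.float64(-0.046), np.float64(-0.045), np.float64(-0.046), np.float64(-0.045), np.float64(-0.046), np.float64(-0.045), np.float64(-0.046), 0, 0, 0, 0, 0]
3 [[-0.0, 0.0, 0.333], [-0.0, 0.0, 0.334], [-0.0, 0.0, 0.333]] [0, 0, 0]
2 [[-0.0, 0.0, 0.08], [-0.0, 0.0, 0.08]] [0, 0]
end [561.  177.6  14. ] -1.05
0.04427221733576047
```

Request:
{"method": "step_arm", "body": {
  "fingers": [0.3, 0.3, 0.3, 0.3, 0.3, 0.3, 0.3, 0.3, 0.3],
  "travel": [
    [0, 0, -0.3],
    [0, 0, -0.4],
    [0, 0, -0.5],
    [0, 0, 0],
    [0, 0, 0],
    [0, 0, 0],
    [0, 0, 0],
    [0, 0, 0],
    [0, 0, 0]
  ],
  "twist": [0, 0, -0.041, -0.046, -0.046, -0.046, -0.046, -0.046, -0.046]
}}

```text
time_s: 5.75
position: [0.4217, 0.2639, 0.1304]
tool_rot: [[-0.916, 0.402, 0.002], [0.402, 0.916, 0.001], [-0.001, 0.001, -1.0]]
ft_force: [0.3, 0.5, -1.8]
grip_width: 0.0445
gripper_force: 40.8
```

Request:
{"method": "step_arm", "body": {
  "fingers": [0.3, 0.3, 0.3, 0.3, 0.3, 0.3, 0.3, 0.3, 0.3, 0.3],
  "travel": [
    [0, 0, 0],
    [0, 0, 0],
    [0, 0, 0],
    [-0.275, -0.178, 0],
    [-0.275, -0.178, 0],
    [-0.275, -0.178, 0],
    [-0.275, -0.178, 0],
    [-0.275, -0.178, 0],
    [0, 0, 0],
    [0, 0, 0]
  ],
  "twist": [-0.046, -0.046, -0.046, 0, 0, 0, 0, 0, 0, 0]
}}

```text
time_s: 7.0
position: [0.5598, 0.1772, 0.1299]
tool_rot: [[-1.0, -0.015, 0.0], [-0.015, 1.0, 0.0], [-0.0, 0.0, -1.0]]
ft_force: [-1.1, 0.5, -0.6]
grip_width: 0.044
gripper_force: 40.8
```

```bash
python3 -c "
from plan import *
plan([(561,177.6,45,-1,30),(561,177.6,15,None,10)])
im,d=optics.get_image('top'); cv2.imwrite('pics/t1.png',cv2.resize(im[120:300,180:420],None,fx=3,fy=3))"
```

```text
start [559.8 177.2 129.9] -0.87
4 [[0, 0, 0], [-0.004, 0.001, 0.283], [-0.004, 0.001, 0.283], [-0.004, 0.002, 0.283]] [np.float64(-0.001), 0, 0, 0]
3 [[0.0, -0.0, 0.1], [0.0, -0.0, 0.1], [0.0, -0.0, 0.1]] [0, 0, 0]
end [561.  177.6  15. ] -1.05
```

View pics/t1.png

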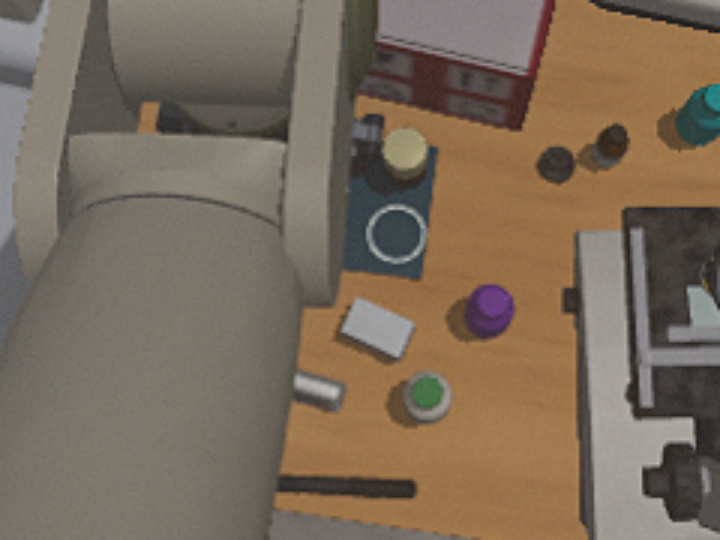

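The arm hides the mat; the canister (~pixel 405,155 in the crop), right ring (395,233), white carton (377,327) and green bottle (427,393) are undisturbed. Lowering.

Request:
{"method": "step_arm", "body": {
  "fingers": [0.3, 0.3, 0.3, 0.3, 0.3, 0.3, 0.3, 0.3],
  "travel": [
    [-0.01, 0.004, 0.28],
    [0, 0, 0.28],
    [0, 0, 0.28],
    [0, 0, 0.11],
    [0, 0, 0.1],
    [0, 0, 0.1],
    [0, 0, 0],
    [0, 0, 0]
  ],
  "twist": [0, 0, 0, 0, 0, 0, 0, 0]
}}

```text
time_s: 8.05
position: [0.5615, 0.1774, 0.0145]
tool_rot: [[-1.0, -0.015, 0.001], [-0.015, 1.0, 0.0], [-0.001, 0.0, -1.0]]
ft_force: [-0.3, 0.5, 0.1]
grip_width: 0.0445
gripper_force: 44.3
```

Request:
{"method": "step_arm", "body": {
  "fingers": [-0.5, -0.5, -0.5, -0.5, -0.5, -0.5, -0.5],
  "travel": [
    [0, 0, 0],
    [0, 0, 0],
    [0, 0, 0],
    [0, 0, -0.3],
    [0, 0, -0.45],
    [0, 0, -0.45],
    [0, 0, 0]
  ],
  "twist": [0, 0, 0, 0, 0, 0, 0]
}}

```text
time_s: 8.93
position: [0.5629, 0.1776, 0.1378]
tool_rot: [[-1.0, -0.015, 0.007], [-0.015, 1.0, 0.001], [-0.007, 0.001, -1.0]]
ft_force: [-0.8, -0.5, -1.0]
grip_width: 0.064
gripper_force: 0.0
```

```bash
python3 -c "
from plan import *
plan([(481.8,215,135,None,45),(481.8,215,50,None,45),(481.8,215,16,None,20)])"
```

```text
start [562.9 177.6 137.8] -0.87
2 [[0.403, 0.193, 0.014], [0.402, 0.193, 0.014]] [0, 0]
2 [[0.0, 0.0, 0.425], [0.0, 0.0, 0.425]] [0, 0]
2 [[0.0, 0.0, 0.17], [0.0, 0.0, 0.17]] [0, 0]
end [481.8 215.   16. ] -0.87
```

Request:
{"method": "step_arm", "body": {
  "fingers": [-0.4, -0.4, -0.4, -0.4, -0.4],
  "travel": [
    [0.4, 0.19, 0],
    [0.4, 0.19, 0],
    [0, 0, 0],
    [0, 0, 0],
    [0, 0, 0]
  ],
  "twist": [0, 0, 0, 0, 0]
}}

```text
time_s: 9.55
position: [0.4816, 0.2137, 0.1338]
tool_rot: [[-1.0, -0.014, -0.0], [-0.014, 1.0, -0.0], [0.0, -0.0, -1.0]]
ft_force: [-0.2, 0.0, 0.4]
grip_width: 0.06
gripper_force: 0.0
```

```bash
python3 -c "
from plan import *
plan([(481.8,215,50,None,45),(481.8,215,16,None,20)])
im,d=optics.get_image('side'); cv2.imwrite('pics/s1.png',cv2.resize(im[90:260,190:430],None,fx=3,fy=3))"
```

```text
start [481.6 213.7 133.8] -0.81
2 [[-0.001, 0.007, 0.419], [-0.001, 0.006, 0.419]] [0, 0]
2 [[-0.0, 0.0, 0.17], [-0.0, 0.0, 0.17]] [0, 0]
end [481.8 215.   16. ] -0.81
```

View pics/s1.png

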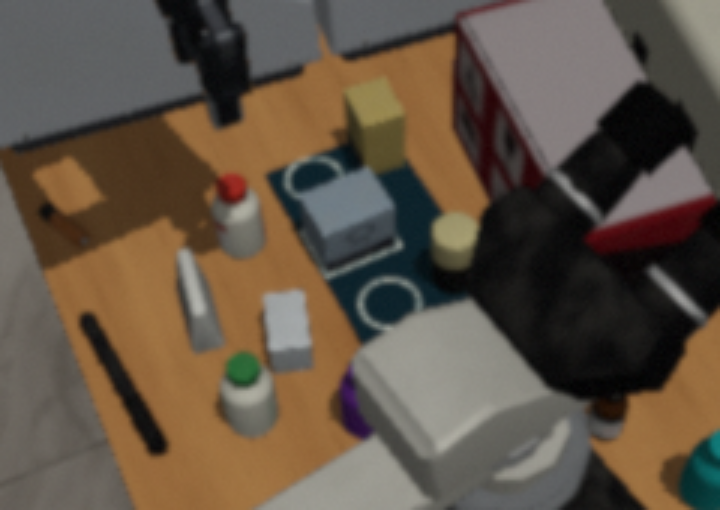

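The grey carton sits in the rectangle (crop 348,215); the red bottle (237,215) stands under the gripper, everything else unmoved.

Request:
{"method": "step_arm", "body": {
  "fingers": [-0.4, -0.4, -0.4, -0.4, -0.4, 0.5, 0.5, 0.5, 0.5],
  "travel": [
    [0, 0.01, 0.4],
    [0, 0, 0.4],
    [0, 0, 0.2],
    [0, 0, 0.18],
    [0, 0, 0],
    [0, 0, 0],
    [0, 0, 0],
    [0, 0, 0],
    [0, 0, 0]
  ],
  "twist": [0, 0, 0, 0, 0, 0, 0, 0, 0],
  "force": 40
}}

```text
time_s: 10.72
position: [0.4822, 0.2157, 0.0185]
tool_rot: [[-1.0, -0.015, 0.005], [-0.015, 1.0, 0.001], [-0.005, 0.001, -1.0]]
ft_force: [-2.3, 1.0, 13.4]
grip_width: 0.0238
gripper_force: 33.9
```

```bash
python3 -c "
from plan import *
z=monitor.observe()['position'][2]*1000
plan([(481.8,215,z+95,None,40),(562.2,107.6,z+95,-1,35),(562.2,107.6,z+24,None,30),(562.2,107.6,z+4,None,10)])"
```

```text
start [482.2 215.7  18.5] -0.86
3 [[0.001, -0.002, -0.317], [0.002, -0.003, -0.317], [0.001, -0.002, -0.316]] [0, 0, 0]
5 [[0, 0, 0], [-0.196, -0.272, -0.0], [-0.196, -0.272, -0.0], [-0.196, -0.272, -0.0], [-0.196, -0.273, -0.0]] [np.float64(-0.001), 0, 0, 0, 0]
3 [[0.0, 0.0, 0.237], [0.0, 0.0, 0.236], [0.0, 0.0, 0.237]] [0, 0, 0]
3 [[0.0, 0.0, 0.067], [0.0, 0.0, 0.067], [0.0, 0.0, 0.066]] [0, 0, 0]
end [562.2 107.6  22.5] -1.04
```

```bash
python3 -c "
from plan import *
s=monitor.observe();print(s['grip_width'],s['gripper_force'],s['ft_force'])
im,d=optics.get_image('side'); cv2.imwrite('pics/s2.png',cv2.resize(im[90:260,190:430],None,fx=3,fy=3))"
```

```text
0.02377262461222163 33.8736912823515 [-2.32063955  1.03950076 13.37147709]
```

View pics/s2.png

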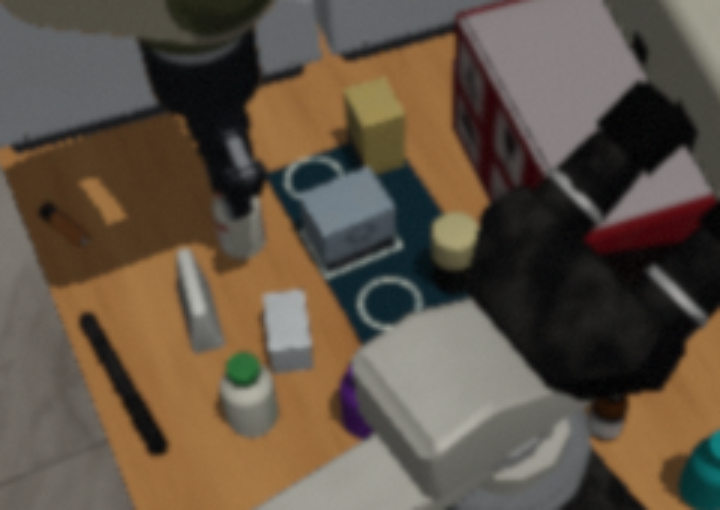

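```bash
python3 -c "
from plan import *
im,d=optics.get_image('side'); W=cloud('side',d)
hsv=cv2.cvtColor(im,cv2.COLOR_BGR2HSV)
R=(W[...,0]>.43)&(W[...,0]<.53)&(W[...,1]>.15)&(W[...,1]<.27)&(W[...,2]>.008)&(W[...,2]<.2)&(d>0)
for lo in range(8,120,8):
  m=R&(W[...,2]*1000>=lo)&(W[...,2]*1000<lo+8)
  if m.sum()>3:
    p=W[m]*1000; v=hsv[m][:,2]
    for nm,k in(('dark',v<70),('light',v>=70)):
      if k.sum()>2: print(lo,nm,k.sum(),p[k][:,:2].min(0).round(),p[k][:,:2].max(0).round())
cv2.imwrite('pics/s3.png',cv2.resize(im[130:190,240:300],None,fx=9,fy=9,interpolation=cv2.INTER_CUBIC))
"
```

```text
8 light 37 [439. 156.] [500. 216.]
16 light 41 [438. 151.] [502. 213.]
24 light 41 [436. 151.] [500. 213.]
32 light 43 [434. 151.] [503. 221.]
40 light 58 [430. 150.] [502. 222.]
48 dark 6 [470. 195.] [477. 232.]
48 light 61 [430. 150.] [500. 222.]
56 dark 19 [470. 188.] [484. 230.]
56 light 6 [472. 188.] [493. 199.]
64 dark 27 [470. 187.] [489. 233.]
64 light 3 [491. 188.] [494. 196.]
72 dark 18 [470. 186.] [489. 230.]
96 dark 20 [468. 170.] [488. 235.]
96 light 3 [469. 170.] [492. 234.]
104 dark 19 [469. 167.] [492. 197.]
112 dark 35 [464. 161.] [498. 226.]
112 light 6 [466. 161.] [499. 226.]
```

View pics/s3.png

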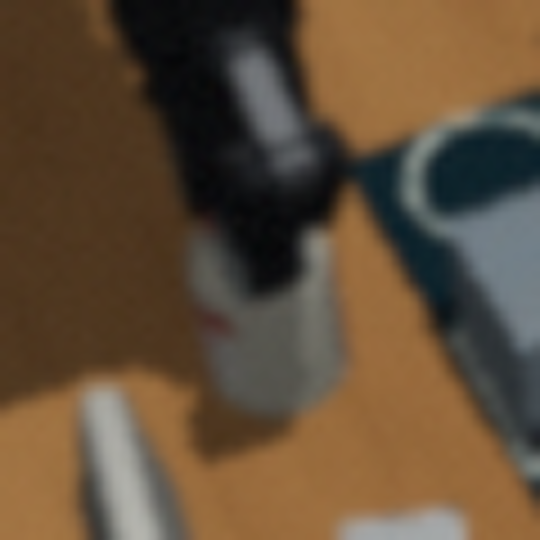

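Request:
{"method": "step_arm", "body": {
  "fingers": [0.5, 0.5, 0.5, 0.5],
  "travel": [
    [0, 0, -0.15],
    [0, 0, -0.3],
    [0, 0, 0],
    [0, 0, 0]
  ],
  "twist": [0, 0, 0, 0]
}}

```text
time_s: 11.32
position: [0.4804, 0.215, 0.061]
tool_rot: [[-1.0, -0.015, -0.0], [-0.015, 1.0, -0.0], [0.0, -0.0, -1.0]]
ft_force: [-1.0, 0.7, -0.6]
grip_width: 0.022
gripper_force: 29.3
```

```bash
python3 -c "
from plan import *
im,d=optics.get_image('side'); W=cloud('side',d)
v=im.max(2)
R=(W[...,0]>.455)&(W[...,0]<.53)&(W[...,1]>.15)&(W[...,1]<.27)&(W[...,2]>.008)&(W[...,2]<.2)&(d>0)
for lo in range(8,140,8):
  m=R&(W[...,2]*1000>=lo)&(W[...,2]*1000<lo+8)
  p=W[m]*1000
  for nm,k in(('dark',v[m]<70),('light',v[m]>=70)):
      if k.sum()>2: print(lo,nm,k.sum(),p[k][:,:2].min(0).round(),p[k][:,:2].max(0).round())
cv2.imwrite('pics/s4.png',cv2.resize(im[120:190,230:300],None,fx=8,fy=8,interpolation=cv2.INTER_CUBIC))
"
```

```text
40 light 27 [466. 193.] [498. 213.]
48 light 42 [465. 193.] [502. 214.]
56 light 35 [465. 193.] [499. 211.]
64 light 39 [463. 193.] [501. 214.]
72 light 35 [463. 194.] [496. 220.]
80 light 56 [463. 193.] [501. 217.]
88 light 49 [465. 195.] [500. 226.]
96 dark 11 [469. 189.] [482. 227.]
96 light 9 [469. 189.] [492. 228.]
104 dark 28 [469. 187.] [487. 227.]
104 light 9 [469. 190.] [492. 230.]
112 dark 24 [469. 187.] [488. 227.]
112 light 3 [469. 195.] [493. 228.]
120 dark 9 [469. 187.] [484. 224.]
120 light 5 [468. 188.] [488. 230.]
136 dark 11 [467. 171.] [485. 238.]
136 light 5 [466. 170.] [491. 235.]
```

View pics/s4.png

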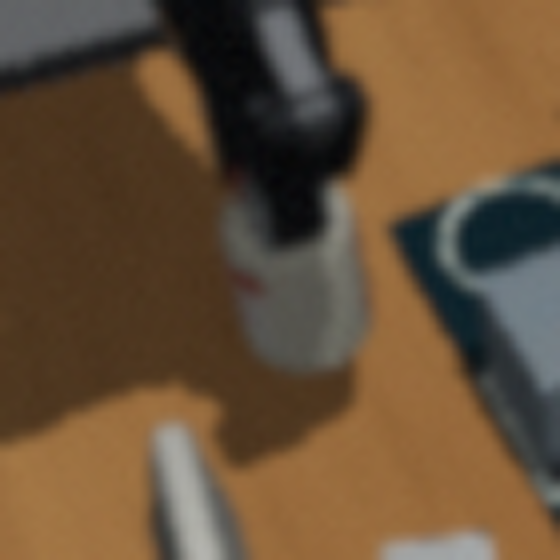

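Request:
{"method": "step_arm", "body": {
  "fingers": [0.5, 0.5, 0.5, 0.5, 0.5, 0.5, 0.5, 0.5, 0.5],
  "travel": [
    [0, 0, -0.25],
    [0, 0, -0.25],
    [-0.1, -0.14, 0],
    [-0.2, -0.265, 0],
    [-0.2, -0.265, 0],
    [-0.2, -0.265, 0],
    [-0.1, -0.135, 0],
    [0, 0, 0],
    [0, 0, 0]
  ],
  "twist": [0, 0, 0, 0, 0, 0, 0, 0, 0]
}}

```text
time_s: 12.5
position: [0.5616, 0.11, 0.1108]
tool_rot: [[-1.0, -0.016, -0.001], [-0.016, 1.0, 0.0], [0.001, 0.0, -1.0]]
ft_force: [0.2, 0.5, -0.8]
grip_width: 0.0219
gripper_force: 29.3
```

```bash
python3 -c "
from plan import *
s=monitor.observe();print(s['grip_width'],s['gripper_force'])
im,d=optics.get_image('side'); W=cloud('side',d)
v=im.max(2)
R=(W[...,0]>.525)&(W[...,0]<.60)&(W[...,1]>.05)&(W[...,1]<.145)&(W[...,2]>.066)&(W[...,2]<.2)&(d>0)
for lo in range(48,180,8):
  m=R&(W[...,2]*1000>=lo)&(W[...,2]*1000<lo+8)
  p=W[m]*1000
  for nm,k in(('dark',v[m]<70),('light',v[m]>=70)):
      if k.sum()>2: print(lo,nm,k.sum(),p[k][:,:2].min(0).round(),p[k][:,:2].max(0).round())
plan([(562.2,107.6,60,-1,30),(562.2,107.6,22,None,10)])
cv2.imwrite('pics/s5.png',cv2.resize(im[110:200,270:390],None,fx=6,fy=6,interpolation=cv2.INTER_CUBIC))
"
```

```text
0.021892377355691182 29.325177528789936
88 dark 6 [549.  89.] [581. 100.]
88 light 19 [547.  90.] [575. 110.]
96 dark 3 [581.  98.] [582. 101.]
96 light 40 [546.  89.] [576. 109.]
104 light 35 [546.  88.] [576. 107.]
112 light 45 [546.  89.] [576. 108.]
120 light 41 [546.  89.] [576. 106.]
128 light 51 [545.  89.] [577. 113.]
136 light 60 [546.  89.] [581. 121.]
144 dark 16 [552.  85.] [559. 127.]
144 light 12 [552.  85.] [570. 121.]
152 dark 40 [551.  82.] [567. 124.]
152 light 3 [567.  84.] [570.  84.]
160 dark 53 [551.  83.] [573. 123.]
168 dark 32 [551.  82.] [570. 123.]
176 dark 16 [551.  90.] [557. 127.]
start [561.7 110.2 111. ] -0.92
3 [[0, 0, 0], [-0.002, -0.013, 0.255], [-0.003, -0.013, 0.255]] [np.float64(-0.0), 0, 0]
4 [[0.0, 0.0, 0.095], [0.0, 0.0, 0.095], [0.0, 0.0, 0.095], [0.0, 0.0, 0.095]] [0, 0, 0, 0]
end [562.2 107.6  22. ] -0.92
```

View pics/s5.png

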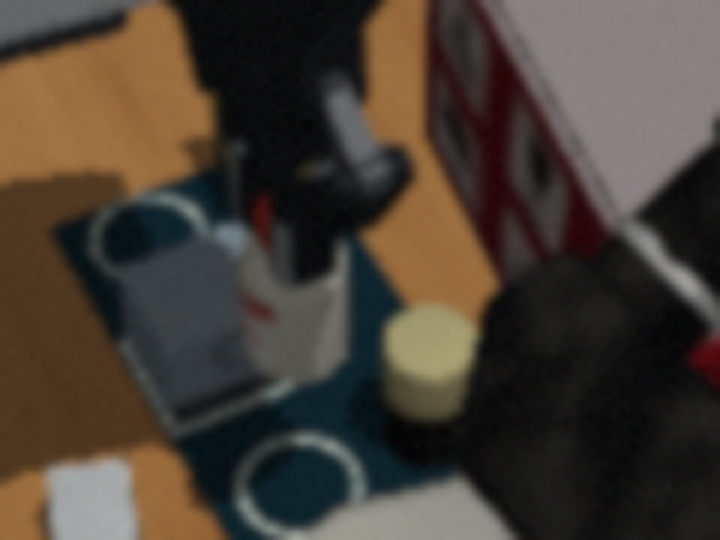

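Request:
{"method": "step_arm", "body": {
  "fingers": [0.5, 0.5, 0.5, 0.5, 0.5, 0.5, 0.5, 0.5, 0.5],
  "travel": [
    [0, -0.026, 0.26],
    [0, 0, 0.26],
    [0, 0, 0.1],
    [0, 0, 0.1],
    [0, 0, 0.1],
    [0, 0, 0.04],
    [0, 0, 0.01],
    [0, 0, 0],
    [0, 0, 0]
  ],
  "twist": [0, 0, 0, 0, 0, 0, 0, 0, 0]
}}

```text
time_s: 13.68
position: [0.5626, 0.1067, 0.0245]
tool_rot: [[-1.0, -0.015, 0.001], [-0.015, 1.0, -0.0], [-0.001, -0.0, -1.0]]
ft_force: [-0.6, 0.0, -0.4]
grip_width: 0.0218
gripper_force: 29.3
```

Request:
{"method": "step_arm", "body": {
  "fingers": [0.5, 0.5, 0.5, -0.1, -0.1, -0.1, -0.1],
  "travel": [
    [0, 0, 0.015],
    [0, 0, 0.01],
    [0, 0, 0],
    [0, 0, 0],
    [0, 0, 0],
    [0, 0, 0],
    [0, 0, 0]
  ],
  "twist": [0, 0, 0, 0, 0, 0, 0]
}}

```text
time_s: 14.55
position: [0.5623, 0.1067, 0.0215]
tool_rot: [[-1.0, -0.015, -0.0], [-0.015, 1.0, 0.0], [0.0, 0.0, -1.0]]
ft_force: [0.5, -0.1, -0.2]
grip_width: 0.0467
gripper_force: 0.0
```

Request:
{"method": "step_arm", "body": {
  "fingers": [-0.1, -0.1, -0.1, -0.1, -0.1],
  "travel": [
    [0, 0, -0.2],
    [0, 0, -0.4],
    [0, 0, -0.4],
    [0, 0, -0.1],
    [0, 0, 0]
  ],
  "twist": [0, 0, 0, 0, 0]
}}

```text
time_s: 15.18
position: [0.5623, 0.1067, 0.1316]
tool_rot: [[-1.0, -0.015, 0.0], [-0.015, 1.0, -0.0], [-0.0, -0.0, -1.0]]
ft_force: [-0.2, 0.4, -0.5]
grip_width: 0.0468
gripper_force: 0.0
```

```bash
python3 -c "
from plan import *
s=monitor.observe();print(s['grip_width'],s['position'])
im,d=optics.get_image('side'); W=cloud('side',d)
v=im.max(2)
R=(W[...,0]>.525)&(W[...,0]<.60)&(W[...,1]>.05)&(W[...,1]<.153)&(W[...,2]>.01)&(W[...,2]<.25)&(d>0)
for lo in range(8,250,8):
  m=R&(W[...,2]*1000>=lo)&(W[...,2]*1000<lo+8)
  p=W[m]*1000
  for nm,k in(('dark',v[m]<70),('light',v[m]>=70)):
      if k.sum()>2: print(lo,nm,k.sum(),p[k][:,:2].min(0).round(),p[k][:,:2].max(0).round())
plan([(432,64.5,135,-1,40),(432,64.5,50,None,40),(432,64.5,18,None,15)])
"
```

```text
0.04677302831533628 [0.56231453 0.10673461 0.13157321]
8 dark 12 [532. 107.] [568. 153.]
8 light 20 [549.  86.] [581.  96.]
16 dark 18 [532. 108.] [566. 153.]
16 light 33 [547.  85.] [580. 153.]
24 dark 21 [532.  94.] [581. 153.]
24 light 33 [547.  86.] [584. 153.]
32 dark 17 [534.  95.] [581. 153.]
32 light 42 [547.  86.] [582. 153.]
40 dark 14 [532.  95.] [582. 153.]
40 light 39 [547.  86.] [578. 152.]
48 dark 8 [531. 117.] [558. 153.]
48 light 76 [548.  84.] [582. 116.]
56 light 41 [550.  91.] [576. 113.]
64 light 27 [554.  93.] [576. 110.]
72 light 69 [554.  93.] [576. 116.]
160 dark 6 [555.  76.] [570. 130.]
168 dark 33 [552.  69.] [569. 133.]
176 dark 52 [552.  67.] [571. 133.]
184 dark 49 [552.  67.] [569. 132.]
192 dark 33 [552.  67.] [568. 135.]
200 dark 25 [551.  73.] [562. 136.]
208 dark 38 [549.  51.] [561. 141.]
216 dark 70 [550.  50.] [572. 152.]
216 light 5 [565.  50.] [575.  51.]
224 dark 48 [546.  51.] [572. 152.]
232 dark 88 [546.  51.] [571. 132.]
240 dark 45 [546.  51.] [565. 131.]
248 dark 11 [546.  51.] [557. 120.]
start [561.9 106.7 130.7] -0.86
5 [[0, 0, 0], [0.327, -0.1, -0.011], [0.326, -0.1, -0.011], [0.327, -0.099, -0.01], [0.326, -0.1, -0.011]] [np.float64(-0.001), 0, 0, 0, 0]
3 [[0.0, 0.0, 0.283], [0.0, 0.0, 0.284], [0.0, 0.0, 0.283]] [0, 0, 0]
3 [[0.0, 0.0, 0.107], [0.0, 0.0, 0.107], [0.0, 0.0, 0.106]] [0, 0, 0]
end [432.   64.5  18. ] -1.04
```

Request:
{"method": "step_arm", "body": {
  "fingers": [-0.2, -0.2, -0.2, -0.2, -0.2, -0.2, -0.2],
  "travel": [
    [0.2, -0.06, 0],
    [0.4, -0.12, 0],
    [0.4, -0.12, 0],
    [0.3, -0.1, 0],
    [0, 0, 0],
    [0, 0, 0],
    [0, 0, 0]
  ],
  "twist": [0, 0, 0, 0, 0, 0, 0]
}}

```text
time_s: 16.1
position: [0.4337, 0.0649, 0.1313]
tool_rot: [[-1.0, -0.015, -0.001], [-0.015, 1.0, 0.0], [0.001, 0.0, -1.0]]
ft_force: [0.3, 0.8, -0.5]
grip_width: 0.0511
gripper_force: 0.0
```

```bash
python3 -c "
from plan import *
plan([(432,64.5,60,-1,40),(432,64.5,22,None,15)])
im,d=optics.get_image('side'); W=cloud('side',d)
R=(W[...,0]>.40)&(W[...,0]<.455)&(W[...,1]>.03)&(W[...,1]<.1)&(W[...,2]>.066)&(W[...,2]<.085)&(d>0)
p=W[R]*1000;print(len(p),p.min(0),p.max(0))
"
```

```text
start [433.7  64.9 131.3] -0.87
3 [[0, 0, 0], [0.008, -0.002, 0.356], [0.009, -0.002, 0.357]] [np.float64(-0.001), 0, 0]
3 [[-0.0, 0.0, 0.127], [-0.0, 0.0, 0.126], [-0.0, 0.0, 0.127]] [0, 0, 0]
end [432.   64.5  22. ] -1.05
97 [422.37033763  50.51363921  66.41919007] [445.05035295  73.01317399  74.06576638]
```

Request:
{"method": "step_arm", "body": {
  "fingers": [-0.2, -0.2, -0.2, -0.2, -0.2, 0.6, 0.6, 0.6, 0.6, 0.6],
  "travel": [
    [0.012, -0.006, 0.35],
    [0, 0, 0.36],
    [0, 0, 0.2],
    [0, 0, 0.18],
    [0, 0, 0],
    [0, 0, 0],
    [0, 0, 0],
    [0, 0, 0],
    [0, 0, 0],
    [0, 0, 0]
  ],
  "twist": [0, 0, 0, 0, 0, 0, 0, 0, 0, 0]
}}

```text
time_s: 17.4
position: [0.4325, 0.0642, 0.0235]
tool_rot: [[-1.0, -0.015, 0.002], [-0.015, 1.0, -0.0], [-0.002, -0.0, -1.0]]
ft_force: [0.0, 1.1, 6.7]
grip_width: 0.0208
gripper_force: 39.4
```

Request:
{"method": "step_arm", "body": {
  "fingers": [0.6, 0.6, 0.6, 0.6, 0.6, 0.6],
  "travel": [
    [0, 0, -0.2],
    [0, 0, -0.3],
    [0, 0, -0.3],
    [0, 0, -0.25],
    [0, 0, 0],
    [0, 0, 0]
  ],
  "twist": [0, 0, 0, 0, 0, 0]
}}

```text
time_s: 18.15
position: [0.4313, 0.0642, 0.127]
tool_rot: [[-1.0, -0.015, -0.001], [-0.015, 1.0, 0.0], [0.001, 0.0, -1.0]]
ft_force: [-0.5, -0.3, -0.8]
grip_width: 0.0206
gripper_force: 39.5
```

```bash
python3 -c "
from plan import *
plan([(559.8,247.6,130,-1,38)])
im,d=optics.get_image('side'); W=cloud('side',d)
R=(W[...,0]>.40)&(W[...,0]<.46)&(W[...,1]>.03)&(W[...,1]<.1)&(W[...,2]>.02)&(W[...,2]<.2)&(d>0)&(im.max(2)>80)
p=W[R]*1000;print(len(p),np.percentile(p,[2,98],axis=0))
"
```

```text
start [431.3  64.2 127. ] -0.86
7 [[0, 0, 0], [-0.22, 0.302, -0.005], [-0.22, 0.302, -0.005], [-0.22, 0.302, -0.005], [-0.219, 0.302, -0.005], [-0.22, 0.301, -0.005], [-0.219, 0.302, -0.005]] [np.float64(-0.001), 0, 0, 0, 0, 0, 0]
end [559.8 247.6 130. ] -1.04
351 [[413.90573195  43.55225229 106.33334322]
 [448.41240241  65.98244331 161.57628483]]
```

Request:
{"method": "step_arm", "body": {
  "fingers": [0.6, 0.6, 0.6, 0.6, 0.6, 0.6, 0.6, 0.6, 0.6],
  "travel": [
    [-0.12, 0.16, 0],
    [-0.22, 0.302, 0],
    [-0.22, 0.302, 0],
    [-0.22, 0.302, 0],
    [-0.22, 0.302, 0],
    [-0.2, 0.28, 0],
    [-0.117, 0.161, 0],
    [0, 0, 0],
    [0, 0, 0]
  ],
  "twist": [0, 0, 0, 0, 0, 0, 0, 0, 0]
}}

```text
time_s: 19.32
position: [0.5601, 0.2464, 0.1269]
tool_rot: [[-1.0, -0.015, -0.002], [-0.015, 1.0, -0.001], [0.002, -0.001, -1.0]]
ft_force: [-0.4, -0.8, 0.6]
grip_width: 0.021
gripper_force: 39.5
```

```bash
python3 -c "
from plan import *
plan([(559.8,247.6,55,-1,36),(559.8,247.6,27,None,10)])"
```

```text
start [560.1 246.4 126.9] -0.85
3 [[0, 0, 0], [0.002, 0.006, 0.36], [0.001, 0.006, 0.359]] [np.float64(-0.001), 0, 0]
3 [[0.0, -0.0, 0.093], [0.0, -0.0, 0.094], [0.0, -0.0, 0.093]] [0, 0, 0]
end [559.8 247.6  27. ] -1.03
```

Request:
{"method": "step_arm", "body": {
  "fingers": [0.6, 0.6, 0.6, 0.6, 0.6, 0.6, -0.1, -0.1, -0.1],
  "travel": [
    [0, 0.01, 0.36],
    [0, 0, 0.36],
    [0, 0, 0.1],
    [0, 0, 0.1],
    [0, 0, 0.08],
    [0, 0, 0],
    [0, 0, 0],
    [0, 0, 0],
    [0, 0, 0]
  ],
  "twist": [0, 0, 0, 0, 0, 0, 0, 0, 0]
}}

```text
time_s: 20.45
position: [0.5609, 0.2481, 0.028]
tool_rot: [[-1.0, -0.015, 0.0], [-0.015, 1.0, 0.0], [-0.001, 0.0, -1.0]]
ft_force: [0.6, 0.2, -0.9]
grip_width: 0.0471
gripper_force: 0.0
```

Request:
{"method": "step_arm", "body": {
  "fingers": [-0.1, -0.1, -0.1, -0.1, -0.1],
  "travel": [
    [0, 0, -0.2],
    [0, 0, -0.4],
    [0, 0, -0.4],
    [0, 0, 0],
    [0, 0, 0]
  ],
  "twist": [0, 0, 0, 0, 0]
}}

```text
time_s: 21.08
position: [0.5604, 0.2479, 0.1271]
tool_rot: [[-1.0, -0.015, -0.001], [-0.015, 1.0, -0.0], [0.001, -0.0, -1.0]]
ft_force: [-0.0, 0.2, -0.9]
grip_width: 0.047
gripper_force: 0.0
```

```bash
python3 -c "
from plan import *
im,d=optics.get_image('side'); cv2.imwrite('pics/s6.png',cv2.resize(im[90:260,190:430],None,fx=3,fy=3)); W=cloud('side',d)
for q in('white_carton','grey_carton','green_bottle','red_bottle','timer'):
  for r in models.trace('side',q):
    if r['confidence']<.4: continue
    p=W[r['mask']&(d>0)]*1000; z=np.percentile(p[:,2],97); t=p[p[:,2]>z-6]
    c,s,a=cv2.minAreaRect(t[:,:2].astype(np.float32)); print(q,round(r['confidence'],2),round(z),np.round(c,1),np.round(s,1),round(a,1))
plan([(481,109,130,107.4-180,40)])
plan([(481,109,130,107.4,40)])"
```

```text
white_carton 0.66 35 [481.6 106.4] [49. 29.] 71.1
grey_carton 0.97 54 [561.5 155.6] [59.5 85.8] 1.6
green_bottle 0.85 74 [561.9 242.7] [18. 21.] 65.8
red_bottle 0.73 73 [ 690.7 -130.8] [20.6 22.5] 81.2
red_bottle 0.58 75 [515.8   0.8] [250.5  21.6] 64.9
timer 0.58 52 [427.5 158.8] [62.2 14.4] 81.5
start [560.6 248.  127. ] -0.86
13 [[0, 0, 0], [0, 0, 0], [0, 0, 0], [0, 0, 0], [0, 0, 0], [0, 0, 0], [0, 0, 0], [0, 0, 0], [0.313, 0.069, -0.006], [0.313, 0.069, -0.006], [0.312, 0.069, -0.006], [0.313, 0.07, -0.006], [0.312, 0.069, -0.006]] [np.float64(-0.05), np.float64(-0.05), np.float64(-0.05), np.float64(-0.05), np.float64(-0.05), np.float64(-0.05), np.float64(-0.049), np.float64(-0.05), 0, 0, 0, 0, 0]
end [481. 109. 130.] -72.68
start [560.6 248.  127. ] -0.86
18 [[0, 0, 0], [0, 0, 0], [0, 0, 0], [0, 0, 0], [0, 0, 0], [0, 0, 0], [0, 0, 0], [0, 0, 0], [0, 0, 0], [0, 0, 0], [0, 0, 0], [0, 0, 0], [0, 0, 0], [-0.313, -0.069, -0.006], [-0.313, -0.069, -0.006], [-0.312, -0.069, -0.006], [-0.313, -0.07, -0.006], [-0.312, -0.069, -0.006]] [np.float64(0.046), np.float64(0.046), np.float64(0.046), np.float64(0.046), np.float64(0.046), np.float64(0.046), np.float64(0.046), np.float64(0.047), np.float64(0.046), np.float64(0.047), np.float64(0.046), np.float64(0.047), np.float64(0.046), 0, 0, 0, 0, 0]
end [481. 109. 130.] 107.32
```

View pics/s6.png

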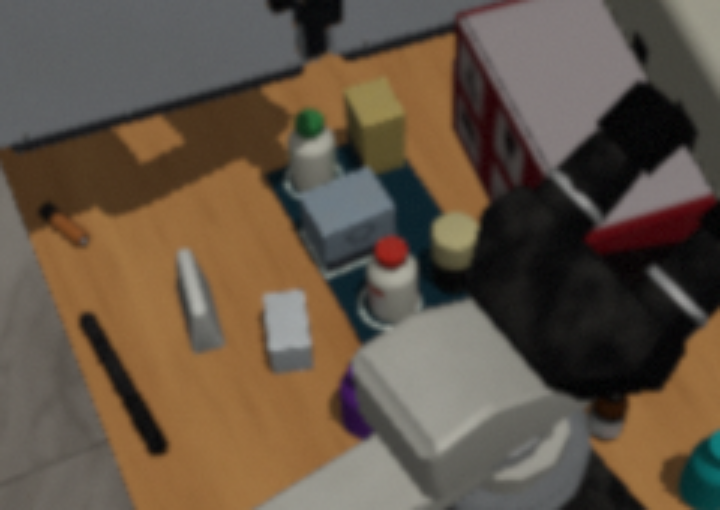

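```bash
python3 -c "
from plan import *
print(monitor.observe()['q'].round(1))
plan([(480.8,109,127,108,40)])"
```

```text
[ 12.8  31.2  70.2   0.   78.6 -78.1]
start [560.6 248.  127. ] -0.86
18 [[0, 0, 0], [0, 0, 0], [0, 0, 0], [0, 0, 0], [0, 0, 0], [0, 0, 0], [0, 0, 0], [0, 0, 0], [0, 0, 0], [0, 0, 0], [0, 0, 0], [0, 0, 0], [0, 0, 0], [-0.314, -0.066, 0.0], [-0.314, -0.066, 0.0], [-0.313, -0.065, 0.0], [-0.314, -0.066, 0.0], [-0.313, -0.065, 0.0]] [np.float64(0.047), np.float64(0.046), np.float64(0.047), np.float64(0.046), np.float64(0.047), np.float64(0.046), np.float64(0.047), np.float64(0.046), np.float64(0.047), np.float64(0.046), np.float64(0.047), np.float64(0.046), np.float64(0.047), 0, 0, 0, 0, 0]
end [480.8 109.  127. ] 108.04
```

Request:
{"method": "step_arm", "body": {
  "fingers": [-0.1, -0.1, -0.1, -0.1, -0.1, -0.1, -0.1, -0.1, -0.1, -0.1],
  "travel": [
    [0, 0, 0],
    [0, 0, 0],
    [0, 0, 0],
    [0, 0, 0],
    [0, 0, 0],
    [0, 0, 0],
    [0, 0, 0],
    [0, 0, 0],
    [0, 0, 0],
    [0, 0, 0]
  ],
  "twist": [0.047, 0.046, 0.047, 0.046, 0.047, 0.046, 0.047, 0.046, 0.047, 0.046]
}}

```text
time_s: 22.62
position: [0.5607, 0.248, 0.1273]
tool_rot: [[-0.12, 0.993, -0.001], [0.993, 0.12, -0.0], [-0.0, -0.001, -1.0]]
ft_force: [-0.2, 0.0, -0.7]
grip_width: 0.0469
gripper_force: 0.0
```

Request:
{"method": "step_arm", "body": {
  "fingers": [-0.05, -0.05, -0.05, -0.05, -0.05, -0.05, -0.05, -0.05, -0.05, -0.05],
  "travel": [
    [0, 0, 0],
    [0, 0, 0],
    [0, 0, 0],
    [-0.314, -0.066, 0],
    [-0.314, -0.066, 0],
    [-0.314, -0.066, 0],
    [-0.314, -0.066, 0],
    [-0.314, -0.066, 0],
    [0, 0, 0],
    [0, 0, 0]
  ],
  "twist": [0.047, 0.046, 0.047, 0, 0, 0, 0, 0, 0, 0]
}}

```text
time_s: 23.88
position: [0.4812, 0.1092, 0.1278]
tool_rot: [[0.31, 0.951, 0.0], [0.951, -0.31, 0.0], [0.0, 0.0, -1.0]]
ft_force: [0.3, -0.1, -0.3]
grip_width: 0.045
gripper_force: 0.0
```

Request:
{"method": "step_arm", "body": {
  "fingers": [-0.05, -0.05],
  "travel": [
    [0, 0, 0.3],
    [0, 0, 0]
  ],
  "twist": [0, 0]
}}

```text
time_s: 24.12
position: [0.48, 0.1096, 0.0963]
tool_rot: [[0.309, 0.951, -0.004], [0.951, -0.309, 0.0], [-0.001, -0.004, -1.0]]
ft_force: [0.4, 0.5, -0.6]
grip_width: 0.0447
gripper_force: 0.0
```

```bash
python3 -c "
from plan import *
s=monitor.observe();print(s['grip_width'],s['position'])
plan([(480.8,109,40,108,40),(480.8,109,-8,None,15)])"
```

```text
0.04466403502062108 [0.47998396 0.10960934 0.09632021]
start [480.  109.6  96.3] 107.99
3 [[0, 0, 0], [-0.002, 0.005, 0.282], [-0.001, 0.005, 0.281]] [np.float64(0.0), 0, 0]
4 [[-0.0, -0.0, 0.12], [-0.0, -0.0, 0.12], [-0.0, -0.0, 0.12], [-0.0, -0.0, 0.12]] [0, 0, 0, 0]
end [480.8 109.   -8. ] 107.99
```

Request:
{"method": "step_arm", "body": {
  "fingers": [-0.05, -0.05, -0.05, -0.05, -0.05, -0.05, -0.05],
  "travel": [
    [0, 0, 0.3],
    [0, 0, 0.3],
    [0, 0, 0.15],
    [0, 0, 0.1],
    [0, 0, 0.1],
    [0, 0, 0],
    [0, 0, 0]
  ],
  "twist": [0, 0, 0, 0, 0, 0, 0]
}}

```text
time_s: 25.0
position: [0.4811, 0.109, 0.0032]
tool_rot: [[0.31, 0.951, 0.001], [0.951, -0.31, -0.0], [0.0, 0.001, -1.0]]
ft_force: [-0.0, -0.3, -0.6]
grip_width: 0.0448
gripper_force: 0.0
```

Request:
{"method": "step_arm", "body": {
  "fingers": [-0.05, -0.05, -0.05, -0.05],
  "travel": [
    [0, 0, 0.04],
    [0, 0, 0.04],
    [0, 0, 0],
    [0, 0, 0]
  ],
  "twist": [0, 0, 0, 0]
}}

```text
time_s: 25.5
position: [0.4808, 0.109, -0.0053]
tool_rot: [[0.31, 0.951, -0.0], [0.951, -0.31, -0.0], [-0.0, -0.0, -1.0]]
ft_force: [-0.3, -0.5, 0.5]
grip_width: 0.045
gripper_force: 0.0
```

Request:
{"method": "step_arm", "body": {
  "fingers": [0.6, 0.6, 0.6, 0.6],
  "travel": [
    [0, 0, 0],
    [0, 0, 0],
    [0, 0, 0],
    [0, 0, 0]
  ],
  "twist": [0, 0, 0, 0],
  "force": 40
}}

```text
time_s: 26.0
position: [0.481, 0.1089, -0.005]
tool_rot: [[0.31, 0.951, 0.001], [0.951, -0.31, -0.0], [0.0, 0.001, -1.0]]
ft_force: [-1.0, 0.3, 5.1]
grip_width: 0.0296
gripper_force: 39.9
```

Request:
{"method": "step_arm", "body": {
  "fingers": [0.6, 0.6, 0.6, 0.6, 0.6, 0.6, 0.6, 0.6, 0.6, 0.6],
  "travel": [
    [0, 0, -0.2],
    [0, 0, -0.4],
    [0, 0, -0.4],
    [0, 0, -0.2],
    [0, 0, 0],
    [0, 0, 0],
    [0, 0, 0],
    [0, 0, 0],
    [0, 0, 0],
    [0, 0, 0]
  ],
  "twist": [0, 0, 0.04, 0.044, 0.044, 0.044, 0.044, 0.044, 0.044, 0.044]
}}

```text
time_s: 27.25
position: [0.4806, 0.109, 0.1144]
tool_rot: [[0.988, 0.157, -0.001], [0.157, -0.988, 0.0], [-0.001, -0.0, -1.0]]
ft_force: [-0.1, 0.5, -1.0]
grip_width: 0.0297
gripper_force: 39.7
```

Request:
{"method": "step_arm", "body": {
  "fingers": [0.6, 0.6, 0.6],
  "travel": [
    [0, 0, 0],
    [0, 0, 0],
    [0, 0, 0]
  ],
  "twist": [0.046, 0, 0]
}}

```text
time_s: 27.62
position: [0.4807, 0.109, 0.1146]
tool_rot: [[1.0, 0.021, -0.0], [0.021, -1.0, 0.0], [-0.0, -0.0, -1.0]]
ft_force: [-0.5, -0.3, 0.0]
grip_width: 0.0297
gripper_force: 39.7
```

```bash
python3 -c "
from plan import *
im,d=optics.get_image('side'); W=cloud('side',d)*1000
def box(x0,x1,y0,y1,z0,z1):
  R=(W[...,0]>x0)&(W[...,0]<x1)&(W[...,1]>y0)&(W[...,1]<y1)&(W[...,2]>z0)&(W[...,2]<z1)&(d>0)
  p=W[R]; print(len(p),np.percentile(p,[1,99],axis=0).round(1)); return p
p=box(515,605,142,215,51,56); print(cv2.minAreaRect(p[:,:2].astype(np.float32)))
box(455,510,60,150,60,160)
plan([(561.5,177.4,106,179,30)])
cv2.imwrite('pics/s7.png',cv2.resize(im[90:260,190:430],None,fx=3,fy=3))"
```

```text
261 [[534.3 152.6  51. ]
 [590.3 196.3  54.5]]
((561.2925415039062, 175.06021118164062), (59.170066833496094, 44.99059295654297), 3.438650608062744)
390 [[457.4  80.1 119.1]
 [507.  122.6 159.3]]
start [480.7 109.  114.6] 178.83
5 [[0, 0, 0], [0.205, -0.168, 0.022], [0.205, -0.167, 0.021], [0.205, -0.168, 0.022], [0.205, -0.167, 0.021]] [np.float64(0.001), 0, 0, 0, 0]
end [561.5 177.4 106. ] 179.01
```

View pics/s7.png

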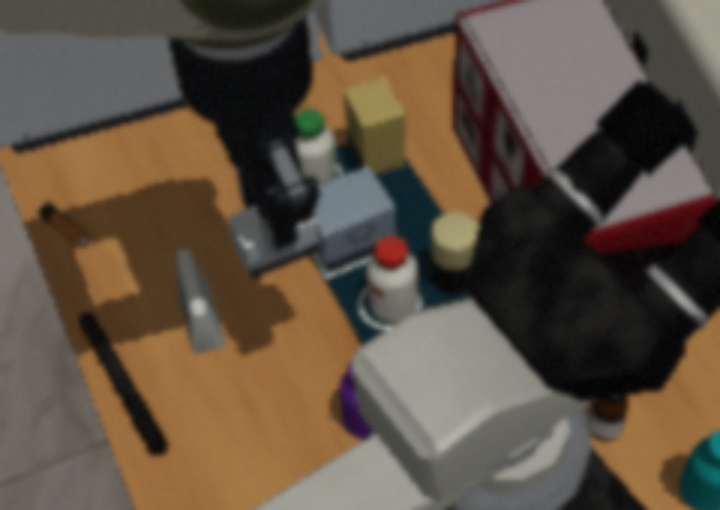

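Request:
{"method": "step_arm", "body": {
  "fingers": [0.6, 0.6, 0.6, 0.6, 0.6, 0.6, 0.6, 0.6],
  "travel": [
    [0.1, -0.08, 0],
    [0.2, -0.17, 0],
    [0.2, -0.17, 0],
    [0.2, -0.17, 0],
    [0.1, -0.08, 0],
    [0, 0, 0],
    [0, 0, 0],
    [0, 0, 0]
  ],
  "twist": [0, 0, 0, 0, 0, 0, 0, 0]
}}

```text
time_s: 28.68
position: [0.5592, 0.177, 0.1149]
tool_rot: [[1.0, 0.018, -0.0], [0.018, -1.0, -0.0], [-0.0, 0.0, -1.0]]
ft_force: [-0.1, -0.3, -0.8]
grip_width: 0.0298
gripper_force: 39.7
```

```bash
python3 -c "
from plan import *
plan([(561,177,65,None,25),(561,177,49,None,8)])"
```

```text
start [559.2 177.  114.9] 178.98
2 [[0.009, 0.0, 0.25], [0.009, 0.0, 0.249]] [0, 0]
3 [[0.0, 0.0, 0.053], [0.0, 0.0, 0.054], [0.0, 0.0, 0.053]] [0, 0, 0]
end [561. 177.  49.] 178.98
```

Request:
{"method": "step_arm", "body": {
  "fingers": [0.6, 0.6, 0.6, 0.6, 0.6, 0.6, 0.6],
  "travel": [
    [0.02, 0, 0.25],
    [0, 0, 0.25],
    [0, 0, 0.06],
    [0, 0, 0.05],
    [0, 0, 0.04],
    [0, 0, 0],
    [0, 0, 0]
  ],
  "twist": [0, 0, 0, 0, 0, 0, 0]
}}

```text
time_s: 29.55
position: [0.5617, 0.1775, 0.0501]
tool_rot: [[1.0, 0.018, 0.001], [0.018, -1.0, 0.0], [0.001, -0.0, -1.0]]
ft_force: [0.6, -0.2, -0.3]
grip_width: 0.0298
gripper_force: 39.7
```

Request:
{"method": "step_arm", "body": {
  "fingers": [0.6, 0.6, 0.6, -0.05, -0.05, -0.05],
  "travel": [
    [0, 0, 0.015],
    [0, 0, 0],
    [0, 0, 0],
    [0, 0, 0],
    [0, 0, 0],
    [0, 0, 0]
  ],
  "twist": [0, 0, 0, 0, 0, 0]
}}

```text
time_s: 30.3
position: [0.5616, 0.1774, 0.0483]
tool_rot: [[1.0, 0.018, 0.0], [0.018, -1.0, 0.0], [0.0, -0.0, -1.0]]
ft_force: [0.8, -0.7, -0.1]
grip_width: 0.0445
gripper_force: 0.0
```

Request:
{"method": "step_arm", "body": {
  "fingers": [-0.05, -0.05, -0.05, -0.05, -0.05, -0.05, -0.05, -0.05, -0.05],
  "travel": [
    [0, 0, -0.15],
    [0, 0, -0.4],
    [0, 0, -0.4],
    [0, 0, -0.3],
    [-0.4, 0, 0],
    [-0.5, 0, 0],
    [-0.5, 0, 0],
    [-0.3, 0, 0],
    [0, 0, 0]
  ],
  "twist": [0, 0, 0, 0, 0, 0, 0, 0, 0]
}}

```text
time_s: 31.42
position: [0.3903, 0.1745, 0.1745]
tool_rot: [[1.0, 0.019, 0.002], [0.019, -1.0, 0.0], [0.002, -0.0, -1.0]]
ft_force: [1.1, -0.8, 0.3]
grip_width: 0.0448
gripper_force: 0.0
```

```bash
python3 -c "
from plan import *
im,d=optics.get_image('side'); W=cloud('side',d)*1000
def box(n,x0,x1,y0,y1,z0,z1):
  R=(W[...,0]>x0)&(W[...,0]<x1)&(W[...,1]>y0)&(W[...,1]<y1)&(W[...,2]>z0)&(W[...,2]<z1)&(d>0)
  p=W[R]; print(n,len(p),cv2.minAreaRect(p[:,:2].astype(np.float32)),np.percentile(p[:,2],[5,95]))
box('white',520,605,142,215,84,94)
box('grey',515,605,148,215,51,56)
box('red',540,590,80,130,72,80)
box('green',540,590,220,270,72,80)
cv2.imwrite('pics/s8.png',cv2.resize(im[90:260,190:430],None,fx=3,fy=3))"
```

```text
white 224 ((563.25537109375, 174.67405700683594), (31.061586380004883, 49.561832427978516), 89.90956115722656) [84.30683841 87.61150522]
grey 107 ((561.0448608398438, 173.89703369140625), (42.52243423461914, 60.39201736450195), 88.77657318115234) [51.18911392 55.08563747]
red 64 ((565.4699096679688, 104.16815185546875), (21.04800033569336, 19.414377212524414), 64.14157104492188) [72.33169828 75.55913094]
green 52 ((561.4392700195312, 243.8161163330078), (21.942792892456055, 18.80733871459961), 66.08942413330078) [72.40359991 75.57441374]
```

View pics/s8.png

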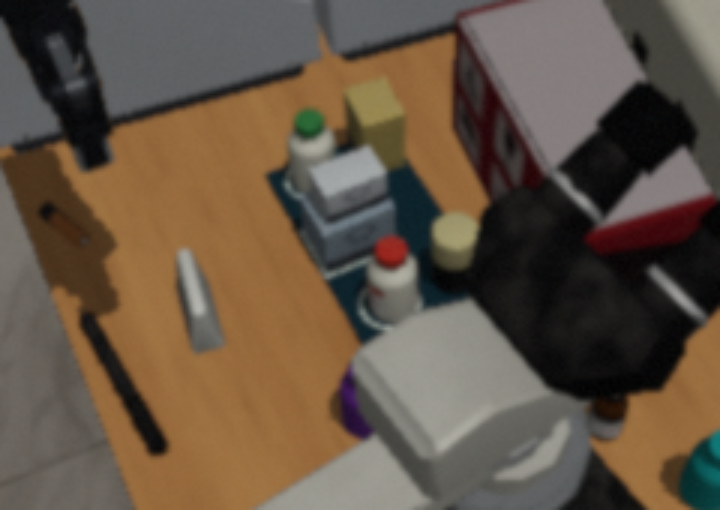

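The picture shows the white carton centred on the grey one (crop 348,200), both bottles on their rings (310,150 and 392,285), and the timer, canister and yellow carton in place.

```bash
python3 -c "
from rig import close_job
print(close_job())"
```

```text
the job is handed in; nothing more can be done
None
```

The kit is set out as asked and the job is handed in: by the last side-camera measurement, both bottles and both cartons are within about 4 mm of their marks, and the canister, yellow carton and timer look unmoved. The hand-in returned no verdict.

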